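# Clear cork offcuts from the pinning board into the free bay

## Task

Clear the pinning board: put the three cork offcuts lying on it into the bay of the waste box that still has room, and slide the box's cover all the way over the other bay, the one already filled with old cork sheets. Leave the sheets in their bay, and the stepped wooden block, the glass vial, the jar and the pin tub standing where they are.

Things in the scene. Friction and masses are not known exactly. Their poses are not given: they have to be found in the camera images.
- caddy: Fixed grey open-topped waste box, 130 (x) x 260 (y) x 75 mm high, walls and floor 5 mm thick, standing on the table. A cross wall at its middle makes two bays side by side along its own y axis, each about 120 x 122 mm inside and 70 mm deep. Origin at the centre of its underside; x across, y along its length, z up. It may stand to either side of the robot, slightly turned.
- bay_right (a point): Centre of the inner floor of the box's bay on its -y side, 65 mm from the box's centre, 5 mm above the table; axes as the box.
- bay_left (a point): Centre of the inner floor of the box's bay on its +y side, 65 mm from the box's centre, 5 mm above the table; axes as the box.
- cover (a joint): Slide of the box's flat aluminium cover (136 x 130 x 6 mm, half as long as the box) along the box's +y axis, in m: 0 = fully over the -y bay (end stop), 0.130 = fully over the +y bay (end stop). It starts somewhere in the middle, half over each bay, slides with about 1.5 N and stays where it is left. Its top is 82 mm above the table.
- cover_grip (a point): Centre of the black grip bar on the cover's top: 70 mm long along the box's x, 14 mm wide along the box's y, 30 mm high (from 82 to 112 mm above the table). At the middle of the cover; this point is 97 mm above the table. Axes as the box.
- sheets_c (a point): Centre of a loose stack of old square cork sheets, 94 x 94 x 62 mm high (about 100 mm across with the sheets' offsets), 0.25 kg, that fills one bay to 8 mm below the rim: the bay it lies in is the full one. It lies in either bay.
- scrap_c (a point): Centre of a flat scrap of cork, 50 x 35 x 8 mm, lying on the floor of the other bay, the one with room. It is already where it belongs.
- board: Fixed dark wooden pinning board, 270 (x) x 310 (y) x 12 mm thick, lying on the table. Origin at the centre of its underside, z up; its top is 12 mm above the table.
- block_c (a point): Cork offcut to clear: a block 42 (its x) x 28 (its y) x 24 mm high (z). The point is its centre, 12 mm above its underside. About 20 g. Starts on the board.
- disc_c (a point): Cork offcut to clear: a round disc 32 mm in diameter, 24 mm high, standing on its flat face. The point is its centre, 12 mm above its underside; z is its axis. About 15 g. Starts on the board.
- notched_c (a point): Cork offcut to clear: a step-shaped piece 44 (its x) x 30 (its y) mm; its -x half is 24 mm high, its +x half 12 mm. The point is over the middle of its outline, 12 mm above its underside; z up. About 20 g. Starts on the board.
- steps_c (a point): Pale wooden pinning block with three steps (12, 24 and 36 mm high, rising to its +x), 48 (x) x 28 (y) mm. Not cork and not waste: it stays on the board. The point is 18 mm above the middle of its underside.
- vial_c (a point): Small closed glass vial, 25 mm in diameter, 54 mm tall with its white stopper, standing upright on the board, where it stays. The point is its centre, half-way up; z is its axis.
- jar_c (a point): Closed glass jar, 60 mm in diameter, 75 mm tall, on the table beyond the work; stays. The point is half-way up.
- tub_c (a point): Closed round pin tub, 60 mm in diameter, 38 mm high, on the table beyond the work; stays. The point is half-way up.

How it is judged:
At the end, for the whole second after the job is handed in: All three cork offcuts lie inside the bay without the stack of sheets, their centres within its walls and below the box's rim; the stack lies in its own bay and the cover is within 8 mm of its end stop over that bay ((((x of sheets_c in the frame of bay_right between -0.06 and 0.06 m and y of sheets_c in the frame of bay_right between -0.061 and 0.061 m and z of sheets_c in the frame of bay_right between -0.01 and 0.062 m) and value of joint cover below 0.008 m and (x of block_c in the frame of bay_left between -0.06 and 0.06 m and y of block_c in the frame of bay_left between -0.061 and 0.061 m and z of block_c in the frame of bay_left between -0.01 and 0.062 m) and (x of disc_c in the frame of bay_left between -0.06 and 0.06 m and y of disc_c in the frame of bay_left between -0.061 and 0.061 m and z of disc_c in the frame of bay_left between -0.01 and 0.062 m) and (x of notched_c in the frame of bay_left between -0.06 and 0.06 m and y of notched_c in the frame of bay_left between -0.061 and 0.061 m and z of notched_c in the frame of bay_left between -0.01 and 0.062 m)) or ((x of sheets_c in the frame of bay_left between -0.06 and 0.06 m and y of sheets_c in the frame of bay_left between -0.061 and 0.061 m and z of sheets_c in the frame of bay_left between -0.01 and 0.062 m) and value of joint cover above 0.122 m and (x of block_c in the frame of bay_right between -0.06 and 0.06 m and y of block_c in the frame of bay_right between -0.061 and 0.061 m and z of block_c in the frame of bay_right between -0.01 and 0.062 m) and (x of disc_c in the frame of bay_right between -0.06 and 0.06 m and y of disc_c in the frame of bay_right between -0.061 and 0.061 m and z of disc_c in the frame of bay_right between -0.01 and 0.062 m) and (x of notched_c in the frame of bay_right between -0.06 and 0.06 m and y of notched_c in the frame of bay_right between -0.061 and 0.061 m and z of notched_c in the frame of bay_right between -0.01 and 0.062 m)))); the robot touches nothing.
It fails at once if the stepped block is knocked over (tilted more than 0.5 rad) or shifted by more than 25 mm (distance of steps_c from where it was at the start of the episode above 0.025 m or angle between steps_c's own z axis and vertical above 0.5 rad).
It fails at once if the vial is knocked over (tilted more than 0.5 rad) or shifted by more than 25 mm (distance of vial_c from where it was at the start of the episode above 0.025 m or angle between vial_c's own z axis and vertical above 0.5 rad).
It fails at once if the jar is knocked over (tilted more than 0.5 rad) or shifted by more than 25 mm (distance of jar_c from where it was at the start of the episode above 0.025 m or angle between jar_c's own z axis and vertical above 0.5 rad).
It fails at once if the pin tub is knocked over (tilted more than 0.5 rad) or shifted by more than 25 mm (distance of tub_c from where it was at the start of the episode above 0.025 m or angle between tub_c's own z axis and vertical above 0.5 rad).
It also fails if it takes over 72 s, if anything falls off the work surface, if the arm or the gripper's body presses on something with over 40 N, if the wrist force passes 120 N, or if a joint passes its speed limit or range.

## Robot

A 6-joint arm with a two-finger parallel gripper is mounted at the origin on the work surface. World frame = base frame: x ahead of the robot, y to its left, z up, the work surface at z = 0. Lengths are in m, angles in rad, forces in N, time in s.
With the tool pointing down it reaches from about 0.25 to 0.775 m from the base axis. Payload 4 kg.
Tool frame: the origin (TCP) lies midway between the tips of the shut fingers; the grasp point (between the pads) lies 19 mm behind it; z points along the fingers, y is the direction in which the jaws open and shut (so a half turn about z gives the same grasp; the last joint's range is limited). The gripper opens to 94 mm and grips with 3 to 60 N. Pads are 16 mm wide; open, the fingers measure 119 mm over their backs; the gripper's body (75 mm by 177 mm) begins 78 mm behind the grasp point.
Start: joints at [-1.307, 0.087, 1.371, -0, 1.684, -0.103], TCP at [0.197, -0.513, 0.206] pointing down, gripper open.
Joint ranges: [-3.1, 3.1], [-0.76, 2.03], [0.27, 2.55], [-1.08, 4.22], [0.17, 2.65], [-2.57, 2.57]. Speed limits (rad/s): [2.79, 2.79, 3.14, 3.14, 3.14, 3.14].

## Interface

Orientations are given as [roll, pitch, yaw] about the fixed x, y, z axes, in that order (R = Rz(yaw) Ry(pitch) Rx(roll)).
In Python, from bench import robot gives the robot as it stands.
- The arm moves only by the tool drive_tool, never from a script. Its argument "series" is a list that holds one entry, the list of rows, each a list of 7 numbers: the turn, a rotation vector about the tool's x, y, z in rad, then the shift along the tool's x, y, z in cm, then the opening in per cent of the stroke, from 0 (shut) to 100 (fully open). In form: [[[rx, ry, rz, tx, ty, tz, fingers], ...]]. A call has 1 to 20 rows; each row is the pose to reach, as a shift and turn from the pose measured when the call began, along the tool's axes at that moment; what a row does not reach only later rows make up. A row lasts 1/10 s, in which the tool goes at most 50 mm and 8.59 degrees, less where a joint would pass 70% of its speed; a pose out of reach is approached as far as the arm can. A call with a gripper value outside its range is refused whole. The fingers move at their own pace and stop on an object; the grip force is fixed at half the most. Time passes only in rows, so rows that repeat a pose let the fingers close. It gives the time, the measured TCP pose, the force and the opening at its end, in the units of the state.
- robot.get_obs(): the state, without advancing time (a new reading comes with each control period).
- robot.snapshot(name): name is "side" or "top"; returns a dict with "img" (384x512x3 uint8, blue, green, red), "depth" (384x512 float32, m along the optical axis (not along the pixel's ray), 0 where there is no reading), "vertical_fov" (degrees; the focal length in pixels is half the picture's height over the tangent of half this angle, whatever the lens; pixels are square), "cx", "cy" (the principal point, pixels), "dist_coeffs" ([k1, k2, p1, p2, k3] as OpenCV has them; the pictures are not rectified), "rvec" (rotation vector, rad) and "tvec" (3), from world to camera coordinates, as OpenCV has them. Camera axes: x right, y down, z forward; pixel columns grow to the right and rows downward; lengths in m; the calibration is good to about 2 mm. A picture is of the moment at which its call begins.
- robot.close_job(): hands the job in, once; it reports no verdict.
The state is a dict: "time": time; "joint_positions": joint angles; "qvel": joint speeds; "joint_torque": joint torques, N m; "tool_pos": TCP position; "ee_rot": TCP orientation; "wrist_force": force on the tool from outside, world axes, zero at the start; "wrist_torque": the same for the moment, N m; "width": finger opening in m.
Only numpy, scipy, OpenCV 4.12 (cv2) and the standard library are available. Lean on these libraries where they do the work, as an engineer would, in place of code of your own. Each camera call takes 0.05 s, during which the arm holds its last target.

## Working session

There is one attempt and no reset: what is moved stays moved. The work goes in short steps, Python scripts to look and compute and a tool call to move; the robot and the scene stay as the last step left them, time stands still between calls to the robot, and variables do not carry over. Pictures are saved under pics/ and viewed, and the job is handed in when it is done.

Besides the shell and the picture viewer there is one more tool, called after ">>>" as name([rows], argument=value, ...), one row to a line, values as JSON. drive_tool: Moves the arm, as the interface text tells. Its arguments: {"type":"object","properties":{"series":{"type":"array","items":{"type":"array","items":{"type":"array","items":{"type":"number"}}}}},"required":["series"]}

```bash
mkdir -p pics; ls
cat > h.py <<'E'
import numpy as np, cv2, pickle
from bench import robot
def snap(name,tag):
    s=robot.snapshot(name); pickle.dump(s,open(f'pics/{tag}.pkl','wb')); cv2.imwrite(f'pics/{tag}.png',s['img']); return s
def K(s):
    f=192/np.tan(np.radians(s['vertical_fov'])/2)
    return np.array([[f,0,s['cx']],[0,f,s['cy']],[0,0,1.]])
def rays(s,uv):
    n=cv2.undistortPoints(np.array(uv,float).reshape(-1,1,2),K(s),np.array(s['dist_coeffs'],float)).reshape(-1,2)
    R=cv2.Rodrigues(np.array(s['rvec'],float))[0]; t=np.array(s['tvec'],float).ravel()
    d=np.c_[n,np.ones(len(n))]
    return -R.T@t, d@R, d  # origin, world dirs (unit depth)
def plane(s,uv,z):
    o,d,_=rays(s,uv); return o+d*((z-o[2])/d[:,2])[:,None]
def cloud(s):
    v,u=np.mgrid[0:384,0:512]; o,d,_=rays(s,np.c_[u.ravel(),v.ravel()])
    return (o+d*s['depth'].reshape(-1,1)).reshape(384,512,3)
E
python3 - <<'E'
from h import *
for n in('top','side'):
    s=snap(n,n+'0'); o,d,_=rays(s,[[256,192]]); print(n,o,d,s['vertical_fov'],s['dist_coeffs'])
print(robot.get_obs())
E
```

```text
pics
top [0.54324887 0.00990705 1.09372293] [[ 0.07197874 -0.02583385 -0.99714327]] 48.18352465563365 [-0.04533726  0.          0.          0.          0.        ]
side [0.04465221 0.56371281 0.76607124] [[ 0.5227807  -0.52544804 -0.67155144]] 43.692802518675364 [0.03658242 0.         0.         0.         0.        ]
{'time': 0.1, 'joint_positions': array([-1.30708525e+00,  8.78982108e-02,  1.37207717e+00,  1.31298998e-05,
        1.68362504e+00, -1.03114762e-01]), 'qvel': array([-0.00086495, -0.00024631, -0.00235914, -0.00159798, -0.00176858,
       -0.00038821]), 'joint_torque': array([ 3.12455719e-03, -3.41252589e+01, -3.03300869e+01,  7.21093384e-02,
        3.04770016e-02, -1.11307274e-04]), 'tool_pos': array([ 0.19712268, -0.5129318 ,  0.20442505]), 'ee_rot': array([-3.13959689e+00, -2.19644304e-04,  3.66827087e-01]), 'wrist_force': array([ 0.27877468, -0.23905537, -0.5875897 ]), 'wrist_torque': array([-0.02680427,  0.02972197, -0.03950585]), 'width': 0.09393299489875398}
```

View pics/top0.png

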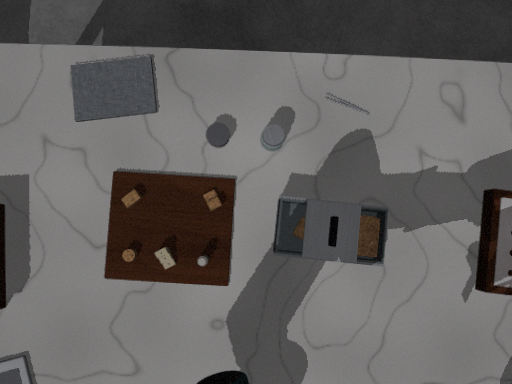

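View pics/side0.png

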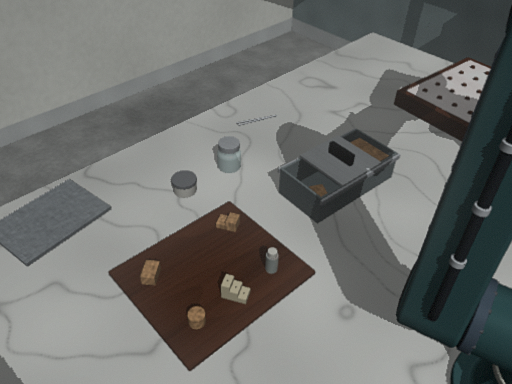

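The top view shows the board at columns 107–235 and the box at 276–386. The sheets (368,237) are in the right bay and the scrap (298,228) in the left. The offcuts are near (131,198), (212,200) and (128,256). Next I'll measure them.

```bash
cat > m.py <<'E'
from h import *
s=pickle.load(open('pics/top0.pkl','rb')); C=cloud(s); img=s['img']
hsv=cv2.cvtColor(img,cv2.COLOR_BGR2HSV)
print('table z',np.median(C[300:340,240:300,2]),'board z',np.median(C[215:240,150:190,2]))
for n,z,a in(('grip',.112,None),):
    pass
x=C[...,0];y=C[...,1];z=C[...,2]
inb=np.zeros(z.shape,bool); inb[175:280,110:230]=1
m=((z>.019)&inb).astype(np.uint8)
nl,lab,st,ce=cv2.connectedComponentsWithStats(m)
for i in range(1,nl):
    if st[i,4]<15: continue
    k=lab==i; zz=z[k]
    print(i,ce[i].round(1),st[i,4],'z',np.percentile(zz,[10,50,95]).round(4),'mean',x[k].mean().round(4),y[k].mean().round(4), 'col',np.median(img[k],0))
    pts=np.argwhere(k)[:,::-1].astype(np.float32)
    print('   rect px',cv2.minAreaRect(pts))
# box grip
inb=np.zeros(z.shape,bool); inb[190:275,270:392]=1
for lo,hi,n in((.1,.12,'grip'),(.077,.09,'cover'),(.069,.0765,'rim')):
    k=inb&(z>lo)&(z<hi); P=np.c_[x[k],y[k]].astype(np.float32)
    print(n,k.sum(),np.median(z[k]),cv2.minAreaRect(P*1000))
big=cv2.resize(img[160:300,95:400],None,fx=2.6,fy=2.6,interpolation=cv2.INTER_CUBIC); cv2.imwrite('pics/z0.png',cv2.convertScaleAbs(big,alpha=1.8))
E
python3 m.py
```

```text
table z -0.0008133163581330871 board z 0.011392093907691248
9 [131.1 197.8] 221 z [0.0311 0.0349 0.0382] mean 0.5951 0.2831 col [ 55.  81. 109.]
   rect px ((131.1000213623047, 197.8000030517578), (12.200000762939453, 18.0), 53.13010025024414)
11 [211.7 199.4] 215 z [0.0215 0.0312 0.0378] mean 0.5983 0.0913 col [ 54.  79. 107.]
   rect px ((211.7384796142578, 199.29229736328125), (17.861000061035156, 12.651540756225586), 60.2551155090332)
44 [165.2 257.2] 254 z [0.0226 0.0354 0.0494] mean 0.454 0.1992 col [108. 127. 136.]
   rect px ((165.10000610351562, 257.70001220703125), (19.230182647705078, 13.86362075805664), 63.43495178222656)
47 [128.9 254.9] 154 z [0.0296 0.0349 0.0384] mean 0.4574 0.2861 col [ 54.  80. 109.]
   rect px ((129.0, 255.0), (12.0, 14.0), 90.0)
51 [202.2 260.1] 99 z [0.0401 0.0597 0.0679] mean 0.4514 0.107 col [101. 103. 108.]
   rect px ((202.0, 260.0), (10.0, 10.0), 90.0)
grip 202 0.11047430408955283 ((530.2525024414062, -196.591796875), (14.842950820922852, 69.06714630126953), 86.39491271972656)
cover 2955 0.0812789029120875 ((530.2774658203125, -198.67031860351562), (259.9403991699219, 136.8971405029297), 85.86913299560547)
rim 864 0.07310426555381433 ((530.4837036132812, -198.5843505859375), (264.706298828125, 142.64279174804688), 85.43270111083984)
```

Run:
```python
from h import *
s=pickle.load(open('pics/side0.pkl','rb'));cv2.imwrite('pics/z1.png',cv2.convertScaleAbs(cv2.resize(s['img'][130:370,100:410],None,fx=2.5,fy=2.5,interpolation=cv2.INTER_CUBIC),alpha=1.4))
```

```text
(no output)
```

View pics/z0.png

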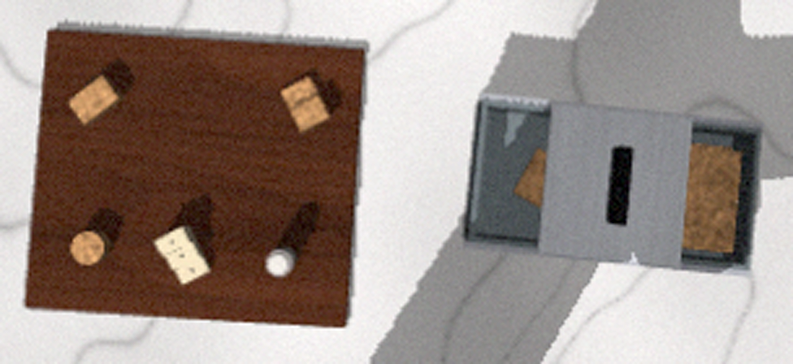

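View pics/z1.png

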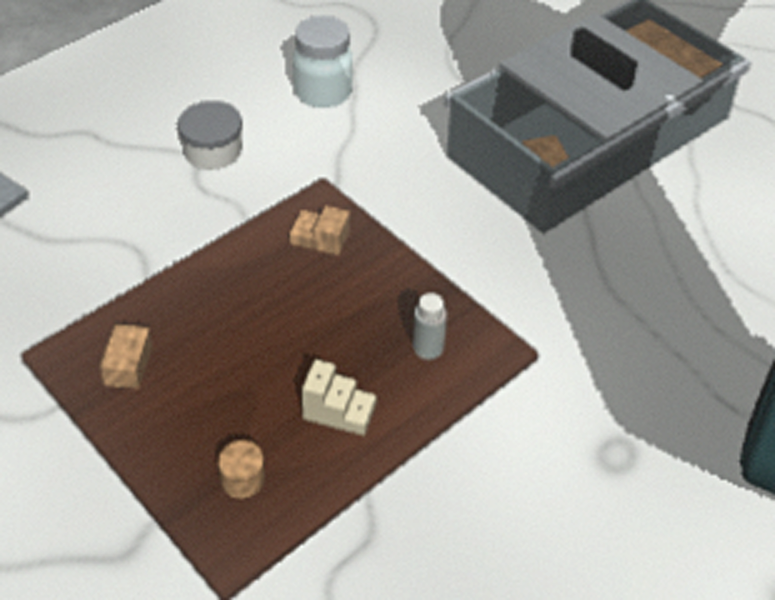

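```bash
cat >> h.py <<'E'
def rel(x,y,z,yaw):
    o=robot.get_obs(); from scipy.spatial.transform import Rotation as Ro
    R0=Ro.from_euler('xyz',o['ee_rot']); R1=Ro.from_euler('xyz',[np.pi,0,yaw])
    print('target',(x,y,z,yaw),'turn',(R0.inv()*R1).as_rotvec().round(3),'cm',(R0.inv().apply(np.array([x,y,z])-o['tool_pos'])*100).round(2))
E
python3 - <<'E'
from h import *
s=pickle.load(open('pics/top0.pkl','rb')); C=cloud(s); hsv=cv2.cvtColor(s['img'],cv2.COLOR_BGR2HSV); z=C[...,2]
# depth-based top faces, reprojected by rays to the known plane
def reg(n,u0,u1,v0,v1,lo,hi,zp):
    k=np.zeros(z.shape,bool);k[v0:v1,u0:u1]=1;k&=(z>lo)&(z<hi)
    uv=np.argwhere(k)[:,::-1]; P=plane(s,uv,zp)[:,:2]*1000
    r=cv2.minAreaRect(P.astype(np.float32)); w,v=np.linalg.eigh(np.cov(P.T))
    print(n,len(uv),'mean',P.mean(0).round(1),'rect',np.round(r[0],1),np.round(r[1],1),round(r[2],1),'long axis deg',np.degrees(np.arctan2(v[1,1],v[0,1])).round(1))
reg('block',118,145,185,210,.030,.05,.036)
reg('disc',115,142,242,268,.030,.05,.036)
reg('notch hi',198,225,185,215,.030,.05,.036)
reg('notch lo',198,225,185,215,.0185,.029,.024)
rel(.530,-.197,.20,-.072); rel(.530,-.197,.089,-.072); rel(.5255,-.263,.089,-.072)
E
```

```text
block 199 mean [596.7 289.9] rect [596.5 290.1] [28.7 42.8] 38.2 long axis deg 127.5
disc 136 mean [456.6 288.8] rect [456.7 288.5] [29.  31.6] 1.7 long axis deg 133.7
notch hi 108 mean [589.4  86.5] rect [589.1  86.8] [21.  29.6] 28.4 long axis deg 117.9
notch lo 105 mean [608.   96.8] rect [598.7  92. ] [43.6 28.9] 28.4 long axis deg 178.3
target (0.53, -0.197, 0.2, -0.072) turn [-0.002  0.     0.439] cm [ 42.4  -17.55   0.49]
target (0.53, -0.197, 0.089, -0.072) turn [-0.002  0.     0.439] cm [ 42.4  -17.53  11.59]
target (0.5255, -0.263, 0.089, -0.072) turn [-0.002  0.     0.439] cm [ 39.61 -11.53  11.57]
```

Sizes match what's given: block 28.7x42.8, notched 43.6x28.9, grip 14.8x69, box 260 long. Cover first: it has to slide towards −y, over the sheets.

>>> drive_tool([
  [[0, 0, 0.15, 11, -4.5, 0.5, 60], [0, 0, 0.3, 22, -9, 0.5, 60], [0, 0, 0.44, 33, -13.5, 0.5, 60], [0, 0, 0.44, 42.4, -17.5, 0.5, 60], [0, 0, 0.44, 42.4, -17.5, 0.5, 60], [0, 0, 0.44, 42.4, -17.5, 0.5, 60], [0, 0, 0.44, 42.4, -17.5, 0.5, 60], [0, 0, 0.44, 42.4, -17.5, 0.5, 60], [0, 0, 0.44, 42.4, -17.5, 0.5, 60], [0, 0, 0.44, 42.4, -17.5, 0.5, 60], [0, 0, 0.44, 42.4, -17.5, 0.5, 60], [0, 0, 0.44, 42.4, -17.5, 0.5, 60]],
])

```text
time: 1.3
tool_pos: [0.5297, -0.1975, 0.1992]
ee_rot: [-3.14, 0.002, -0.072]
wrist_force: [-0.2, -0.0, 0.3]
width: 0.0566
```

Run:
```python
from h import *
rel(.530,-.197,.089,-.072); rel(.5255,-.263,.089,-.072); rel(.5253,-.266,.089,-.072)
```

```text
target (0.53, -0.197, 0.089, -0.072) turn [-0.002  0.002 -0.   ] cm [ 0.05 -0.03 11.02]
target (0.5255, -0.263, 0.089, -0.072) turn [-0.002  0.002 -0.   ] cm [ 0.08  6.59 11.01]
target (0.5253, -0.266, 0.089, -0.072) turn [-0.002  0.002 -0.   ] cm [ 0.08  6.89 11.  ]
```

>>> drive_tool([
  [[0, 0, 0, 0, 0, 4, 60], [0, 0, 0, 0, 0, 8, 60], [0, 0, 0, 0, 0, 10, 60], [0, 0, 0, 0, 0, 11, 60], [0, 0, 0, 0, 0, 11, 60], [0, 0, 0, 0, 0, 11, 0], [0, 0, 0, 0, 0, 11, 0], [0, 0, 0, 0, 0, 11, 0], [0, 0, 0, 0, 0, 11, 0], [0, 0, 0, 0, 0, 11, 0], [0, 0, 0, 0, 0, 11, 0]],
])

```text
time: 2.4
tool_pos: [0.5297, -0.1971, 0.0895]
ee_rot: [-3.14, 0.002, -0.072]
wrist_force: [-0.9, 0.9, 1.1]
width: 0.0137
```

Run:
```python
from h import *
rel(.5255,-.263,.089,-.072)
```

```text
target (0.5255, -0.263, 0.089, -0.072) turn [-0.002  0.002 -0.   ] cm [0.06 6.6  0.04]
```

>>> drive_tool([
  [[0, 0, 0, 0, 1, 0, 0], [0, 0, 0, 0, 2, 0, 0], [0, 0, 0, 0, 3, 0, 0], [0, 0, 0, 0, 4, 0, 0], [0, 0, 0, 0, 5, 0, 0], [0, 0, 0, 0, 5.6, 0, 0], [0, 0, 0, 0, 6.0, 0, 0], [0, 0, 0, 0, 6.3, 0, 0], [0, 0, 0, 0, 6.5, 0, 0], [0, 0, 0, 0, 6.6, 0, 0], [0, 0, 0, 0, 6.7, 0, 0], [0, 0, 0, 0, 6.7, 0, 0]],
])

```text
time: 3.6
tool_pos: [0.5247, -0.2633, 0.0895]
ee_rot: [-3.139, 0.003, -0.072]
wrist_force: [-2.8, 3.6, 3.5]
width: 0.0134
```

>>> drive_tool([
  [[0, 0, 0, 0, 0, 0, 60], [0, 0, 0, 0, 0, 0, 60], [0, 0, 0, 0, 0, 0, 60], [0, 0, 0, 0, 0, 0, 60], [0, 0, 0, 0, 0, -4, 60], [0, 0, 0, 0, 0, -9, 60], [0, 0, 0, 0, 0, -9, 60]],
])

```text
time: 4.3
tool_pos: [0.5285, -0.2659, 0.1884]
ee_rot: [3.137, -0.012, -0.072]
wrist_force: [1.1, -0.6, 0.5]
width: 0.0562
```

Run:
```python
from h import *
rel(.5966,.290,.18,2.234)
```

```text
target (0.5966, 0.29, 0.18, 2.234) turn [ 0.016 -0.    -2.306] cm [  2.79 -55.94   0.59]
```

>>> drive_tool([
  [[0, 0, -0.15, 0.2, -4, 0, 60], [0, 0, -0.3, 0.4, -8, 0, 60], [0, 0, -0.45, 0.6, -12, 0, 60], [0, 0, -0.6, 0.8, -16, 0, 60], [0, 0, -0.75, 1, -20, 0, 60], [0, 0, -0.9, 1.2, -24, 0, 60], [0, 0, -1.05, 1.4, -28, 0, 60], [0, 0, -1.2, 1.6, -32, 0, 60], [0, 0, -1.35, 1.8, -36, 0, 60], [0, 0, -1.5, 2, -40, 0, 60], [0, 0, -1.65, 2.2, -44, 0, 60], [0, 0, -1.8, 2.4, -48, 0, 60], [0, 0, -1.95, 2.6, -52, 0, 60], [0, 0, -2.1, 2.8, -55.9, 0.6, 60], [0.01, 0, -2.25, 2.8, -55.9, 0.6, 60], [0.016, 0, -2.306, 2.8, -55.9, 0.6, 60], [0.016, 0, -2.306, 2.8, -55.9, 0.6, 60], [0.016, 0, -2.306, 2.8, -55.9, 0.6, 60]],
])

```text
time: 6.1
tool_pos: [0.5968, 0.2895, 0.1796]
ee_rot: [3.142, 0.0, 2.233]
wrist_force: [0.3, 0.5, 0.2]
width: 0.0563
```

Run:
```python
from h import *
rel(.5966,.290,.016,2.234)
s=snap('top','top1'); C=cloud(s); x,y,z=C[...,0],C[...,1],C[...,2]
inb=np.zeros(z.shape,bool); inb[190:285,270:400]=1
for lo,hi,n in((.1,.12,'grip'),):
    k=inb&(z>lo)&(z<hi); P=np.c_[x[k],y[k]].astype(np.float32)
    print(n,k.sum(),np.median(z[k]),cv2.minAreaRect(P*1000))
cv2.imwrite('pics/z2.png',cv2.convertScaleAbs(cv2.resize(s['img'][160:300,95:400],None,fx=2.5,fy=2.5),alpha=1.8))
```

```text
target (0.5966, 0.29, 0.016, 2.234) turn [ 0.     0.    -0.001] cm [ 0.05  0.02 16.36]
grip 209 0.11058514346838588 ((525.1267700195312, -263.4629821777344), (14.99061393737793, 69.53336334228516), 84.46125030517578)
```

View pics/z2.png

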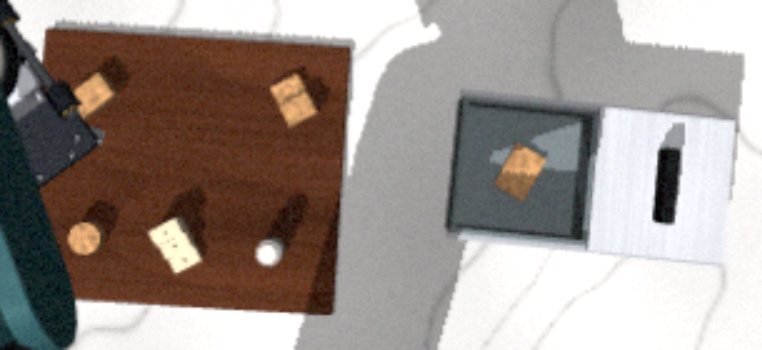

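The cover is fully over the sheets: the grip is at (525,−263) mm, 65 mm from the box centre. The +y bay is open, with the scrap near its middle at about (520,170) in the crop. Now the block.

>>> drive_tool([
  [[0, 0, 0, 0, 0, 4, 60], [0, 0, 0, 0, 0, 8, 60], [0, 0, 0, 0, 0, 12, 60], [0, 0, 0, 0, 0, 15, 60], [0, 0, 0, 0, 0, 16.4, 60], [0, 0, 0, 0, 0, 16.4, 60], [0, 0, 0, 0, 0, 16.4, 0], [0, 0, 0, 0, 0, 16.4, 0], [0, 0, 0, 0, 0, 16.4, 0], [0, 0, 0, 0, 0, 16.4, 0], [0, 0, 0, 0, 0, 16.4, 0], [0, 0, 0, 0, 0, 16.4, 0], [0, 0, 0, 0, 0, 12, 0], [0, 0, 0, 0, 0, 7, 0], [0, 0, 0, 0, 0, 2, 0], [0, 0, 0, 0, 0, 0, 0], [0, 0, 0, 0, 0, 0, 0]],
])

```text
time: 7.85
tool_pos: [0.5989, 0.2903, 0.1854]
ee_rot: [3.132, 0.003, 2.233]
wrist_force: [0.7, 0.3, 0.1]
width: 0.0277
```

Run:
```python
from h import *
# box at (.530,-.1986), y dir (.072,.997); bay centre (.5347,-.1338)
c=np.array([.5347,-.1338]);ex=np.array([.9974,-.072]);ey=np.array([.072,.9974])
for n,a,b in(('block',0,.03),('disc',-.03,-.03),('notch',.03,-.03)):
    p=c+a*ex+b*ey; print(n,p); 
p=c+.03*ey
rel(p[0],p[1],.18,1.499);rel(p[0],p[1],.04,1.499)
```

```text
block [ 0.53686  -0.103878]
disc [ 0.502618 -0.161562]
notch [ 0.562462 -0.165882]
target (np.float64(0.53686), np.float64(-0.103878), 0.18, 1.499) turn [ 0.01  -0.001  0.734] cm [-27.28 -29.12   0.34]
target (np.float64(0.53686), np.float64(-0.103878), 0.04, 1.499) turn [ 0.01  -0.001  0.734] cm [-27.24 -29.26  14.34]
```

Width 27.7 mm: the block is held. Carrying it to the bay.

>>> drive_tool([
  [[0, 0, 0.1, -2.7, -2.9, 0, 0], [0, 0, 0.2, -5.5, -5.8, 0, 0], [0, 0, 0.3, -8.2, -8.7, 0, 0], [0, 0, 0.4, -10.9, -11.7, 0, 0], [0, 0, 0.5, -13.6, -14.6, 0, 0], [0, 0, 0.6, -16.4, -17.5, 0, 0], [0, 0, 0.7, -19, -20.4, 0, 0], [0, 0, 0.734, -21.8, -23.3, 0, 0], [0, 0, 0.734, -24.5, -26.2, 0, 0], [0.01, 0, 0.734, -27.3, -29.2, 0.3, 0], [0.01, 0, 0.734, -27.3, -29.2, 0.3, 0], [0.01, 0, 0.734, -27.3, -29.2, 0.3, 0], [0.01, 0, 0.734, -27.3, -29.2, 4, 0], [0.01, 0, 0.734, -27.3, -29.2, 8, 0], [0.01, 0, 0.734, -27.2, -29.3, 12, 0], [0.01, 0, 0.734, -27.2, -29.3, 14.3, 0], [0.01, 0, 0.734, -27.2, -29.3, 14.3, 0], [0.01, 0, 0.734, -27.2, -29.3, 14.3, 0]],
])

```text
time: 9.65
tool_pos: [0.5362, -0.1026, 0.04]
ee_rot: [-3.14, -0.002, 1.5]
wrist_force: [0.6, 0.5, 1.4]
width: 0.0277
```

>>> drive_tool([
  [[0, 0, 0, 0, 0, 1, 0], [0, 0, 0, 0, 0, 1.8, 0], [0, 0, 0, 0, 0, 1.8, 0], [0, 0, 0, 0, 0, 1.8, 55], [0, 0, 0, 0, 0, 1.8, 55], [0, 0, 0, 0, 0, 1.8, 55], [0, 0, 0, 0, 0, 1.8, 55], [0, 0, 0, 0, 0, -2, 55], [0, 0, 0, 0, 0, -7, 55], [0, 0, 0, 0, 0, -12, 55], [0, 0, 0, 0, 0, -14, 55], [0, 0, 0, 0, 0, -14, 55], [0, 0, 0, 0, 0, -14, 55]],
])

```text
time: 10.95
tool_pos: [0.5361, -0.1027, 0.1793]
ee_rot: [-3.14, -0.002, 1.5]
wrist_force: [-0.6, -0.2, -1.2]
width: 0.0517
```

Run:
```python
from h import *
print(robot.get_obs()['time'])
rel(.4567,.2887,.18,2.234);rel(.4567,.2887,.016,2.234)
```

```text
10.95
target (0.4567, 0.2887, 0.18, 2.234) turn [-0.001 -0.002 -0.734] cm [ 3.849e+01 -1.067e+01  1.000e-02]
target (0.4567, 0.2887, 0.016, 2.234) turn [-0.001 -0.002 -0.734] cm [ 38.46 -10.65  16.41]
```

>>> drive_tool([
  [[0, 0, -0.1, 3.9, -1.1, 0, 55], [0, 0, -0.2, 7.7, -2.1, 0, 55], [0, 0, -0.3, 11.6, -3.2, 0, 55], [0, 0, -0.4, 15.4, -4.3, 0, 55], [0, 0, -0.5, 19.2, -5.3, 0, 55], [0, 0, -0.6, 23.1, -6.4, 0, 55], [0, 0, -0.7, 27, -7.5, 0, 55], [0, 0, -0.734, 30.8, -8.5, 0, 55], [0, 0, -0.734, 34.7, -9.6, 0, 55], [0, 0, -0.734, 38.5, -10.7, 0, 55], [0, 0, -0.734, 38.5, -10.7, 0, 55], [0, 0, -0.734, 38.5, -10.7, 0, 55], [0, 0, -0.734, 38.5, -10.7, 0, 55]],
])

```text
time: 12.25
tool_pos: [0.456, 0.2876, 0.1782]
ee_rot: [-3.138, -0.003, 2.233]
wrist_force: [0.1, -0.7, -0.0]
width: 0.0516
```

Run:
```python
from h import *
rel(.4567,.2887,.016,2.234)
s=snap('side','side1');cv2.imwrite('pics/z3.png',cv2.convertScaleAbs(cv2.resize(s['img'][100:384,60:430],None,fx=2,fy=2),alpha=1.4))
```

```text
target (0.4567, 0.2887, 0.016, 2.234) turn [-0.004 -0.003 -0.001] cm [-0.    0.19 16.22]
```

View pics/z3.png

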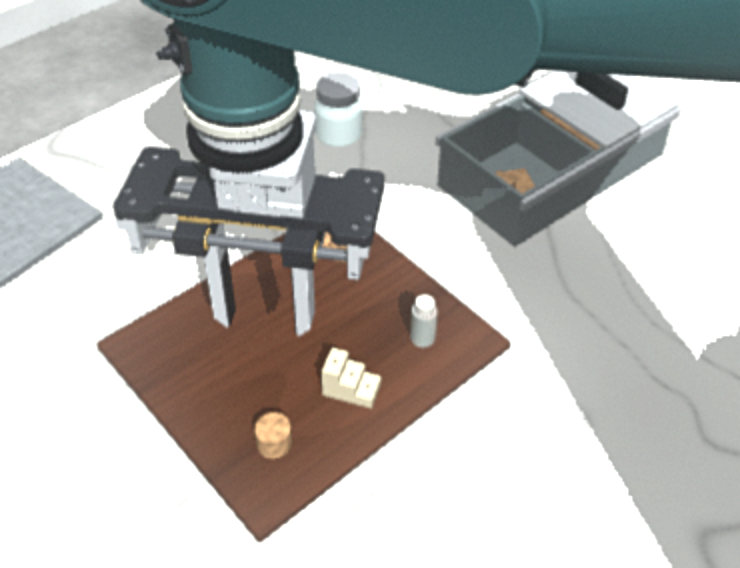

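The disc at (273,435) is clear of its neighbours, and the block is off the board. The bay's near corner is hidden in this view. Grasping the disc.

>>> drive_tool([
  [[0, 0, 0, 0, 0.2, 4, 55], [0, 0, 0, 0, 0.2, 8, 55], [0, 0, 0, 0, 0.2, 12, 55], [0, 0, 0, 0, 0.2, 15, 55], [0, 0, 0, 0, 0.2, 16.2, 55], [0, 0, 0, 0, 0.2, 16.2, 55], [0, 0, 0, 0, 0.2, 16.2, 0], [0, 0, 0, 0, 0.2, 16.2, 0], [0, 0, 0, 0, 0.2, 16.2, 0], [0, 0, 0, 0, 0.2, 16.2, 0], [0, 0, 0, 0, 0.2, 16.2, 0], [0, 0, 0, 0, 0.2, 12, 0], [0, 0, 0, 0, 0.2, 7, 0], [0, 0, 0, 0, 0.2, 2, 0], [0, 0, 0, 0, 0, 0, 0], [0, 0, 0, 0, 0, 0, 0]],
])

```text
time: 13.9
tool_pos: [0.4582, 0.2886, 0.1834]
ee_rot: [3.136, -0.001, 2.233]
wrist_force: [-0.4, 0.1, -0.8]
width: 0.0311
```

Run:
```python
from h import *
rel(.5026,-.1616,.18,1.499);rel(.5026,-.1616,.022,1.499)
s=snap('top','top2');cv2.imwrite('pics/z4.png',cv2.convertScaleAbs(cv2.resize(s['img'][160:300,95:400],None,fx=2.5,fy=2.5),alpha=1.8))
```

```text
target (0.5026, -0.1616, 0.18, 1.499) turn [ 0.005 -0.003  0.734] cm [-38.23 -24.18   0.17]
target (0.5026, -0.1616, 0.022, 1.499) turn [ 0.005 -0.003  0.734] cm [-38.25 -24.27  15.96]
```

View pics/z4.png

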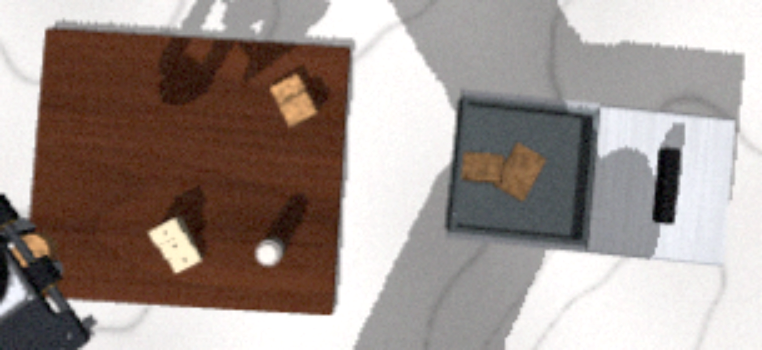

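The block lies in the bay at (482,166), next to the scrap. The disc is held at 31 mm. I'm shifting the drop point to 20 mm off centre so the fingers clear the wall.

>>> drive_tool([
  [[0, 0, 0.08, -3.3, -2, 0, 0], [0, 0, 0.16, -6.5, -4, 0, 0], [0, 0, 0.24, -9.8, -6, 0, 0], [0, 0, 0.32, -13, -7.9, 0, 0], [0, 0, 0.4, -16.3, -9.9, 0, 0], [0, 0, 0.48, -19.5, -11.8, 0, 0], [0, 0, 0.56, -22.8, -13.8, 0, 0], [0, 0, 0.64, -26, -15.8, 0, 0], [0, 0, 0.7, -29.3, -17.7, 0, 0], [0, 0, 0.734, -32.5, -19.7, 0, 0], [0, 0, 0.734, -35.8, -21.7, 0, 0], [0, 0, 0.734, -39, -23.6, 0, 0], [0, 0, 0.734, -39, -23.6, 0, 0], [0, 0, 0.734, -39, -23.6, 0, 0], [0, 0, 0.734, -39, -23.6, 0, 0]],
])

```text
time: 15.45
tool_pos: [0.5097, -0.1634, 0.1773]
ee_rot: [-3.138, -0.004, 1.5]
wrist_force: [-0.0, 0.1, -0.7]
width: 0.0318
```

Run:
```python
from h import *
rel(.5125,-.1643,.024,1.499)
```

```text
target (0.5125, -0.1643, 0.024, 1.499) turn [-0.004 -0.004  0.001] cm [-0.12  0.34 15.33]
```

>>> drive_tool([
  [[0, 0, 0, -0.1, 0.3, 3, 0], [0, 0, 0, -0.1, 0.3, 7, 0], [0, 0, 0, -0.1, 0.3, 11, 0], [0, 0, 0, -0.1, 0.3, 14, 0], [0, 0, 0, -0.1, 0.3, 15.3, 0], [0, 0, 0, -0.1, 0.3, 15.3, 0], [0, 0, 0, -0.1, 0.3, 15.3, 46], [0, 0, 0, -0.1, 0.3, 15.3, 46], [0, 0, 0, -0.1, 0.3, 15.3, 46], [0, 0, 0, -0.1, 0.3, 11, 46], [0, 0, 0, -0.1, 0.3, 6, 46], [0, 0, 0, -0.1, 0.3, 1, 46], [0, 0, 0, -0.1, 0.3, 0, 46], [0, 0, 0, -0.1, 0.3, 0, 46]],
])

```text
time: 16.85
tool_pos: [0.5145, -0.1655, 0.1815]
ee_rot: [3.138, -0.001, 1.5]
wrist_force: [-0.3, -0.9, -0.6]
width: 0.0431
```

Run:
```python
from h import *
# grasp 4 mm towards the high half: centre (.5987,.092), x axis 28.4deg
p=np.array([.5987,.092])-.004*np.array([np.cos(.496),np.sin(.496)])
rel(p[0],p[1],.18,.496)
```

```text
target (np.float64(0.5951820270468808), np.float64(0.09009635447072672), 0.18, 0.496) turn [ 0.003 -0.003  1.004] cm [26.06  6.24  0.19]
```

>>> drive_tool([
  [[0, 0, 0.15, 3.7, 0.9, 0, 60], [0, 0, 0.3, 7.4, 1.8, 0, 60], [0, 0, 0.45, 11.2, 2.7, 0, 60], [0, 0, 0.6, 14.9, 3.6, 0, 60], [0, 0, 0.75, 18.6, 4.5, 0, 60], [0, 0, 0.9, 22.3, 5.4, 0, 60], [0, 0, 1.0, 26, 6.2, 0, 60], [0, 0, 1.004, 26, 6.2, 0.2, 60], [0, 0, 1.004, 26, 6.2, 0.2, 60], [0, 0, 1.004, 26, 6.2, 0.2, 60], [0, 0, 1.004, 26, 6.2, 0.2, 60]],
])

```text
time: 17.95
tool_pos: [0.5943, 0.088, 0.1794]
ee_rot: [3.14, -0.002, 0.494]
wrist_force: [-0.4, -0.1, 0.1]
width: 0.0562
```

Run:
```python
from h import *
rel(.5952,.0901,.016,.496)
```

```text
target (0.5952, 0.0901, 0.016, 0.496) turn [ 0.001 -0.002 -0.002] cm [ 0.13 -0.16 16.34]
```

>>> drive_tool([
  [[0, 0, 0, 0.1, -0.15, 4, 60], [0, 0, 0, 0.1, -0.15, 8, 60], [0, 0, 0, 0.1, -0.15, 12, 60], [0, 0, 0, 0.1, -0.15, 15, 60], [0, 0, 0, 0.1, -0.15, 16.3, 60], [0, 0, 0, 0.1, -0.15, 16.3, 60], [0, 0, 0, 0.1, -0.15, 16.3, 0], [0, 0, 0, 0.1, -0.15, 16.3, 0], [0, 0, 0, 0.1, -0.15, 16.3, 0], [0, 0, 0, 0.1, -0.15, 16.3, 0], [0, 0, 0, 0.1, -0.15, 16.3, 0], [0, 0, 0, 0.1, -0.15, 12, 0], [0, 0, 0, 0.1, -0.15, 7, 0], [0, 0, 0, 0.1, -0.15, 2, 0], [0, 0, 0, 0, 0, 0, 0], [0, 0, 0, 0, 0, 0, 0]],
])

```text
time: 19.55
tool_pos: [0.5967, 0.0882, 0.1848]
ee_rot: [3.136, -0.011, 0.494]
wrist_force: [0.2, -0.2, -0.1]
width: 0.0297
```

Run:
```python
from h import *
rel(.5625,-.1659,.18,1.499); rel(.5556,-.1450,.18,1.499)
s=snap('top','top3');cv2.imwrite('pics/z5.png',cv2.convertScaleAbs(cv2.resize(s['img'][160:300,95:400],None,fx=2.5,fy=2.5),alpha=1.8))
```

```text
target (0.5625, -0.1659, 0.18, 1.499) turn [ 0.011 -0.008 -1.005] cm [-15.07  20.74   0.42]
target (0.5556, -0.145, 0.18, 1.499) turn [ 0.011 -0.008 -1.005] cm [-14.69  18.57   0.41]
```

View pics/z5.png

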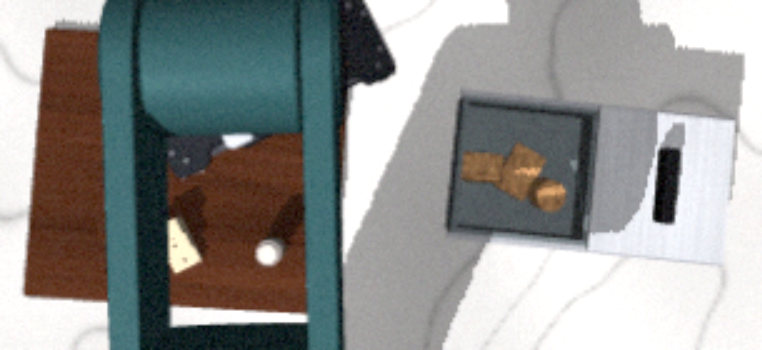

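The disc is in the bay at (550,193), and the notched piece is held at 29.7 mm. Carrying it to the far half of the bay.

>>> drive_tool([
  [[0, 0, -0.15, -2.1, 2.7, 0, 0], [0, 0, -0.3, -4.2, 5.4, 0, 0], [0, 0, -0.45, -6.3, 8.1, 0, 0], [0, 0, -0.6, -8.4, 10.8, 0, 0], [0, 0, -0.75, -10.5, 13.5, 0, 0], [0, 0, -0.9, -12.6, 16.2, 0, 0], [0.01, -0.01, -1.005, -14.5, 18.7, 0.4, 0], [0.01, -0.01, -1.005, -14.5, 18.7, 0.4, 0], [0.01, -0.01, -1.005, -14.5, 18.7, 0.4, 0], [0.01, -0.01, -1.005, -14.5, 18.7, 0.4, 0], [0.01, -0.01, -1.005, -14.5, 18.7, 0.4, 0]],
])

```text
time: 20.7
tool_pos: [0.5563, -0.1439, 0.1762]
ee_rot: [-3.134, 0.002, 1.501]
wrist_force: [-0.3, 0.1, -0.4]
width: 0.0296
```

Run:
```python
from h import *
rel(.5579,-.1455,.044,1.499)
```

```text
target (0.5579, -0.1455, 0.044, 1.499) turn [-0.007  0.002  0.002] cm [-0.12  0.27 13.22]
```

>>> drive_tool([
  [[0, 0, 0, -0.1, 0.2, 3, 0], [0, 0, 0, -0.1, 0.2, 7, 0], [0, 0, 0, -0.1, 0.2, 11, 0], [0, 0, 0, -0.1, 0.2, 13, 0], [0, 0, 0, -0.1, 0.2, 13.2, 0], [0, 0, 0, -0.1, 0.2, 13.2, 0], [0, 0, 0, -0.1, 0.2, 13.2, 42], [0, 0, 0, -0.1, 0.2, 13.2, 42], [0, 0, 0, -0.1, 0.2, 13.2, 42], [0, 0, 0, -0.1, 0.2, 9, 42], [0, 0, 0, -0.1, 0.2, 4, 42], [0, 0, 0, -0.1, 0.2, 0, 42], [0, 0, 0, -5, 0, 0, 42], [0, 0, 0, -10, 0, 0, 42], [0, 0, 0, -15, 0, 0, 42], [0, 0, 0, -20, 0, 0, 42], [0, 0, 0, -25, 0, 0, 42], [0, 0, 0, -25, 0, 0, 42], [0, 0, 0, -25, 0, 0, 42], [0, 0, 0, -25, 0, 0, 42]],
])

```text
time: 22.7
tool_pos: [0.5391, -0.3923, 0.1773]
ee_rot: [-3.135, 0.002, 1.501]
wrist_force: [0.2, 1.0, 0.8]
width: 0.0396
```

Run:
```python
from h import *
print(robot.get_obs()['wrist_force'])
s=snap('top','top4');cv2.imwrite('pics/z6.png',cv2.convertScaleAbs(cv2.resize(s['img'][160:300,95:400],None,fx=2.5,fy=2.5),alpha=1.8))
C=cloud(s);c=np.array([.5347,-.1338]);D=C[...,:2]-c;a=D@[.9974,-.072];b=D@[.072,.9974];z=C[...,2]
hsv=cv2.cvtColor(s['img'],cv2.COLOR_BGR2HSV);m=((hsv[...,1]>100)&(abs(a)<.075)&(abs(b)<.075)&(z<.2)).astype(np.uint8)
k=m>0;print('cork px',k.sum(),'a',a[k].min(),a[k].max(),'b',b[k].min(),b[k].max(),'zmax',z[k].max())
inb=np.zeros(z.shape,bool); inb[190:285,320:400]=1;k=inb&(z>.1)&(z<.12); P=np.c_[C[...,0][k],C[...,1][k]].astype(np.float32);print('grip',cv2.minAreaRect(P*1000))
for n,u0,u1,v0,v1 in(('steps',150,182,240,275),('vial',195,211,250,270),('jar',255,290,115,155),('tub',203,233,120,150)):
  for t in('top0','top4'):
    q=pickle.load(open(f'pics/{t}.pkl','rb'));c_=cloud(q)[v0:v1,u0:u1].reshape(-1,3);c_=c_[(c_[:,2]>(.019 if u0<212 and v0>200 else .01))&(c_[:,2]<.1)];print(n,t,c_.mean(0).round(4),len(c_))
```

```text
[0.16835496 0.98951096 0.76945184]
cork px 772 a -0.06005171604380018 0.0608985140208448 b -0.06294895343318693 0.06519348875961807 zmax 0.05819237698385238
grip ((525.080078125, -263.5574951171875), (14.98501968383789, 69.57001495361328), 85.19380187988281)
steps top0 [0.454  0.1992 0.0354] 254
steps top4 [0.4538 0.1991 0.0353] 252
vial top0 [0.4514 0.107  0.0566] 99
vial top4 [0.4515 0.1071 0.0563] 98
jar top0 [ 0.7532 -0.0518  0.0647] 520
jar top4 [ 0.7533 -0.0517  0.065 ] 519
tub top0 [0.7616 0.0838 0.0365] 458
tub top4 [0.7614 0.0838 0.0365] 460
```

View pics/z6.png

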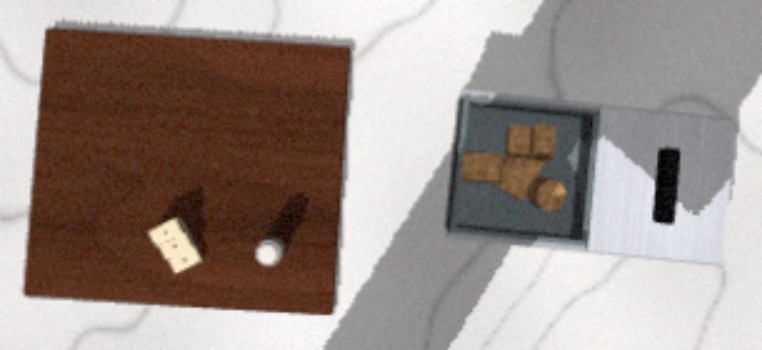

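The board is clear except for the steps and vial. All three offcuts lie in the open bay at (482,166), (548,193) and (531,140), and the cover is still at its stop. Handing in.

```bash
python3 -c "
from h import *
print(abs(robot.get_obs()['qvel']).max()); print(robot.close_job())"
```

```text
0.012629497539365098
the job is handed in; nothing more can be done
None
```

I slid the cover over the full (−y) bay, then put the block, the disc and the notched piece into the open (+y) bay. The job was handed in at about 23 s of the 72 s allowed.

- **Offcuts:** the last top view shows all three inside the bay and the board clear except for the steps and the vial. The highest cork point is about 58 mm above the table, below the 75 mm rim. The mask's outer edges ran to the bay walls because it picked up some wall pixels, so I judged the pieces' sideways positions from the picture.
- **Cover:** its grip is about 65 mm from the box centre, which puts it at the end stop to within about 1–2 mm.
- **Bystanders:** the steps, vial, jar and tub were each measured within 0.5 mm of where they started.
- **Sheets:** they are now hidden under the cover, so I could not check them again. Nothing touched them.
- **Robot:** it was clear of everything and almost still, with joint speeds at most about 0.013 rad/s. No check failed.

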